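# Shut the parts box flap, then hold its sprung lid open at the pointer

## Task

On the grey steel parts box, first swing the open flap of the left compartment over and press it fully shut, so that its tab drops behind the rim of the middle wall and the parts there are covered. Then lift the sprung lid of the right compartment by its bar until the small tooth on the lid's corner is level with the pointer on the curved side frame, and keep holding it there so that I can work inside: the spring pulls the lid shut, so the job ends with your fingers still holding it at the pointer. Do not let the lid snap back, do not shift the pointer, and leave the loose things around the box where they are.

Things in the scene. Friction and masses are not known exactly. Their poses are not given: they have to be found in the camera images.
- parts_box: grey steel box fixed to the bench, 150 mm deep (x), 250 wide (y), rim 60 high; origin under its centre, x to its back, y to its left. Middle wall at y = 35 mm; left of it the flap's compartment, right of it the lid's. At y = -132 mm a curved frame 4 mm thick (arc of 141 mm radius about the lid's hinge line, up to 200 mm high at the back) carries the pointer
- lid_hinge (a point): middle of the lid's hinge line, at the back of the box (box frame 72, -45, 62 mm); the line runs along the box's y
- sprung_lid (a joint): lid angle, 0 = shut and level, growing as its front edge rises, stop at 1.25 rad. Steel plate 147 mm deep, 156 wide, 4 thick. A spring pulls it shut: moving the bar along its arc takes about 4 N at the start, 6 N at 0.95 rad (more if pushed straight up, as its path then runs largely backward); let go, it snaps shut
- lid_bar (a point): centre of the lid's handle, a round bar 10 mm thick, 90 mm long along the box's y, on two 9 mm feet; its centre is 36 mm above the lid's top. It swings with the lid: at lid angle a it lies, from lid_hinge in the box frame, at x = -125 cos a + 40 sin a, z = 125 sin a + 40 cos a mm
- lid_tooth (a point): tip of the small tooth (7 mm wide, 4 mm thick) that juts forward from the lid's front right corner, 163 mm from the hinge line; its frame is the lid's (x lies in the lid, pointing from its front edge to the hinge)
- pointer (a joint): angle at which the pointer is set, measured like the lid's: the tooth is level with the pointer when both joints read the same. It differs from start to start (0.45 to 0.95 rad), sits stiffly and must stay put
- pointer_tip (a point): tip of the dark pointer, a tooth 7 mm wide and 4 mm thick on a clip on the curved frame, 165 mm from the lid's hinge line, beside the path of the lid's tooth; x points from the tip to the hinge line
- flap (a joint): flap angle, 0 = shut and level, growing as it swings up and out to the left; it starts open, leaning outward at 1.8 to 2.1 rad (stop at 2.2). The hinge is slightly stiff: the flap stays at any angle where it is left (about 0.5 N at its free edge moves it) and must be pressed down to 0
- flap_hinge (a point): middle of the flap's hinge line, along the box's x on the left wall (box frame 0, 123.5, 62 mm)
- flap_edge (a point): middle of the flap's free edge, outer face. The flap is a steel plate 142 mm along the hinge, 86 mm from hinge line to free edge, 3 mm thick
- tab_tip (a point): tip of the tab, 70 mm wide, that turns down 14 mm under the flap near its free edge; with the flap shut it stands inside the left compartment close behind the middle wall, about 12 mm below the rim
- funnel: bystander, loose: aluminium funnel standing mouth down, 100 mm across, 98 mm high; origin under its centre
- bolt_box: bystander, loose: small open carton of bolts, 65 x 85 x 45 mm high; origin under its centre
- black_tape: bystander, loose: roll of black tape lying flat, 72 mm across, 18 mm high; origin under its centre
- wrench_10: bystander, loose: small combination spanner lying flat, 135 mm long, 28 mm wide, 5 mm thick; origin under its centre

How it is judged:
By the outcome, as a careful person would: the job done as asked, in the order asked, and still so for the second after the job is handed in, while the arm keeps its last pose, push and grip.
It also fails if it takes over 54 s, if anything falls off the work surface, if the arm or the gripper's body presses on something with over 40 N, if the wrist force passes 120 N, or if a joint passes its speed limit or range.

## Robot

A 6-joint arm with a two-finger parallel gripper is mounted at the origin on a cart in front of the work surface, level with it; the furniture and walls round the work are solid. World frame = base frame: x ahead of the robot, y to its left, z up, the work surface at z = 0. Lengths are in m, angles in rad, forces in N, time in s.
With the tool pointing down it reaches from about 0.35 to 0.975 m from the base axis. Payload 4.9 kg.
Tool frame: the origin (TCP) lies at the very end of the fingers, on their centre line; the grasp point (between the pads) lies 19 mm behind it; z points along the fingers, y is the line along which they close (so a half turn about z gives the same grasp; the last joint's range is limited). The gripper opens to 85 mm and grips with 20 to 120 N. Pads are 22 mm wide; open, the fingers measure 114 mm over their backs; the gripper's body (76 mm by 85 mm) begins 54 mm behind the grasp point. The pads swing forward as they close: fully open they stand 13 mm farther back than shut.
Start: joints at [1.102, 0.053, 1.613, -0, 1.476, -0.119], TCP at [0.214, 0.587, 0.231] pointing down, gripper open.
Joint ranges: [-3.01, 3.01], [-1.01, 2.22], [0.06, 2.58], [-1.02, 4.17], [0.09, 2.62], [-3.14, 3.14]. Speed limits (rad/s): [2.57, 2.57, 3.14, 3.14, 3.14, 3.14].

## Interface

Orientations are given as a rotation vector (axis times angle).
In Python, from station import ctrl, imaging gives the robot as it stands.
- The arm moves only by the tool play_rows, never from a script. Its argument "series" is a list of rows, each a list of 3 entries, a list of its own where there are three numbers: the opening, from 0 (shut) to 1 (fully open), then the shift along the tool's x, y, z each as a share of 0.05 m, from -1 to 1, then the turn, a rotation vector about the tool's x, y, z each as a share of 8 degrees, from -1 to 1. In form: [[grip, [dx, dy, dz], [ax, ay, az]], ...]. A call has 1 to 8 rows; each row shifts and turns the commanded pose from where the row before left it, along the tool's axes as they then stand; what a row does not reach is not made up. A row lasts 1/8 s, in which the tool goes at most 62.5 mm and 10.7 degrees, less where a joint would pass 70% of its speed; a pose out of reach is approached as far as the arm can. A call with a number of a shift or a turn outside -1 to 1 is refused whole. A call with a gripper value outside its range is refused whole. The fingers move at their own pace and stop on an object; "force" is the grip in N (left out, the last holds). Time passes only in rows, so rows that do not move let the fingers close. It gives the time, the measured TCP pose, the force, the opening and the grip force at its end, in the units of the state.
- ctrl.get_obs(): the state, without advancing time (a new reading comes with each control period).
- imaging.get_image(name): name is "scene" or "top" or "wrist"; returns a dict with "color" (400x640x3 uint8, blue, green, red), "fx", "fy", "cx", "cy" (pixels), "extrinsics" (4x4, takes a point from world to camera coordinates); the wrist camera has in their place "hand_eye" (4x4, takes a point from camera to tool coordinates, whose origin is the TCP and whose axes are the flange's). Camera axes: x right, y down, z forward; pixel columns grow to the right and rows downward; lengths in m; the calibration is good to about 2 mm. A picture is of the moment at which its call begins: read the wrist's pose just before it. There is no depth.
- ctrl.finish_job(): hands the job in; it is judged then, once.
The state is a dict: "t": time; "q": joint angles; "dq": joint speeds; "effort": joint torques, N m; "tool_pos": TCP position; "tool_rot": TCP orientation; "contact_force": force on the tool from outside, world axes, zero at the start; "wrist_torque": the same for the moment, N m; "opening": finger opening in m; "grip_force": force on a finger pad.
Only numpy, scipy, OpenCV 4.12 (cv2) and the standard library are available. Lean on these libraries where they do the work, as an engineer would, in place of code of your own. Each camera call takes 0.05 s, during which the arm holds its last target. There are 200 camera calls.

## Working session

There is one attempt and no reset: what is moved stays moved. The work goes in short steps, Python scripts to look and compute and a tool call to move; the robot and the scene stay as the last step left them, time stands still between calls to the robot, and variables do not carry over. Pictures are saved under pics/ and viewed, at most 10 in all, crops included, and the job is handed in when it is done.

Besides the shell and the picture viewer there is one more tool, called after "Call:" by a JSON object that holds its "op" and its "data". play_rows: Moves the arm, as the interface text tells. Shift numbers are shares of 0.05 m and turn numbers shares of 8 degrees, none past 1 either way. Its arguments: {"type":"object","properties":{"series":{"type":"array"},"force":{"type":"number"}},"required":["series"]}

```bash
ls; mkdir -p pics; python3 - <<'E'
from station import ctrl, imaging
import cv2,numpy as np
print(ctrl.get_obs())
for n in("scene","top"):
    d=imaging.get_image(n); cv2.imwrite(f"pics/{n}0.png",d["color"])
    np.savez(f"{n}0.npz",K=[d["fx"],d["fy"],d["cx"],d["cy"]],E=d["extrinsics"]); print(n,d["fx"],d["cx"],d["cy"],np.round(d["extrinsics"],4).tolist())
E
```

```text
pics
{'t': 0.0, 'q': array([ 1.10200256e+00,  5.33469221e-02,  1.61430931e+00, -3.35013813e-06,
        1.47598931e+00, -1.18999691e-01]), 'dq': array([-4.00524873e-04, -1.56766803e-03,  4.92186018e-05, -7.30926559e-04,
       -1.25917319e-03,  8.27312133e-05]), 'effort': array([ 1.53867841e-03, -3.93688703e+01, -3.70176816e+01, -9.16122508e-05,
        7.14539085e-03,  5.26684616e-06]), 'tool_pos': array([0.21390536, 0.58658887, 0.23006003]), 'tool_rot': array([-5.46554630e-01, -3.09308208e+00,  3.08733942e-03]), 'contact_force': array([-0.23427244,  0.59984385, -0.6005261 ]), 'wrist_torque': array([-0.00931507,  0.01799577, -0.01620868]), 'grip_force': 0.0, 'opening': 0.08558170497569244}
scene 416.59821596837384 324.13471509030387 189.60785368805128 [[0.6875, -0.7262, -0.0049, -0.3898], [-0.4828, -0.452, -0.7501, 0.3084], [0.5425, 0.5181, -0.6613, 0.9058], [0.0, 0.0, 0.0, 1.0]]
top 370.08954626118975 315.34344390855813 199.8113881006666 [[-0.0223, -0.9996, 0.0145, -0.0466], [-0.9951, 0.0208, -0.0967, 0.5031], [0.0963, -0.0165, -0.9952, 1.1134], [0.0, 0.0, 0.0, 1.0]]
```

View pics/scene0.png

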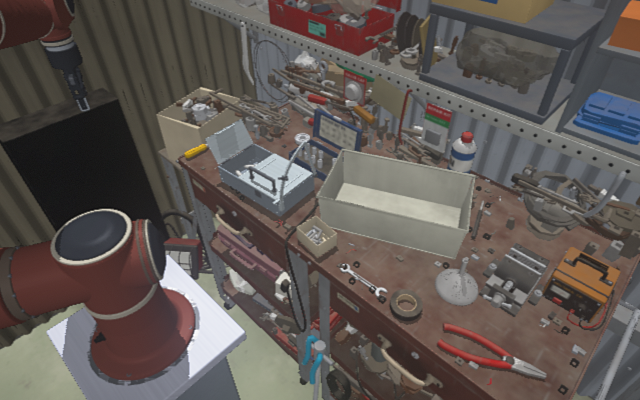

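View pics/top0.png

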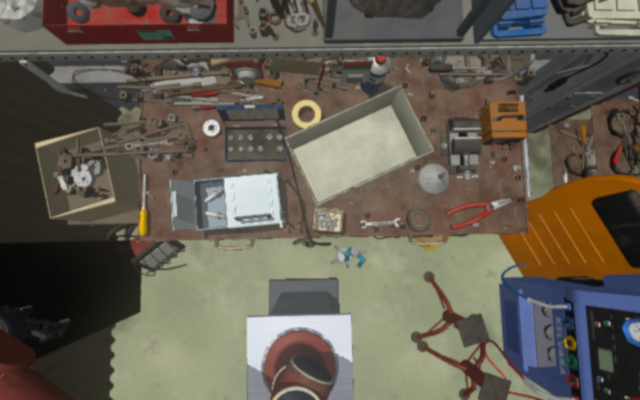

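The parts box sits at about (172–285, 173–230) in the top view, with the flap open on the left. In the scene view it spans about (210–315, 120–215). I'll enlarge both in one picture.

```bash
python3 - <<'E'
import cv2,numpy as np
a=cv2.imread("pics/scene0.png")[115:220,205:325]; b=cv2.imread("pics/top0.png")[165:240,165:295]
a=cv2.resize(a,None,fx=6,fy=6,interpolation=3)[:600]; cv2.imwrite("pics/c1.png",a[:600,:720])
b=cv2.resize(b,None,fx=6,fy=6,interpolation=3); cv2.imwrite("pics/c2.png",b)
E
```

```text
(no output)
```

View pics/c1.png

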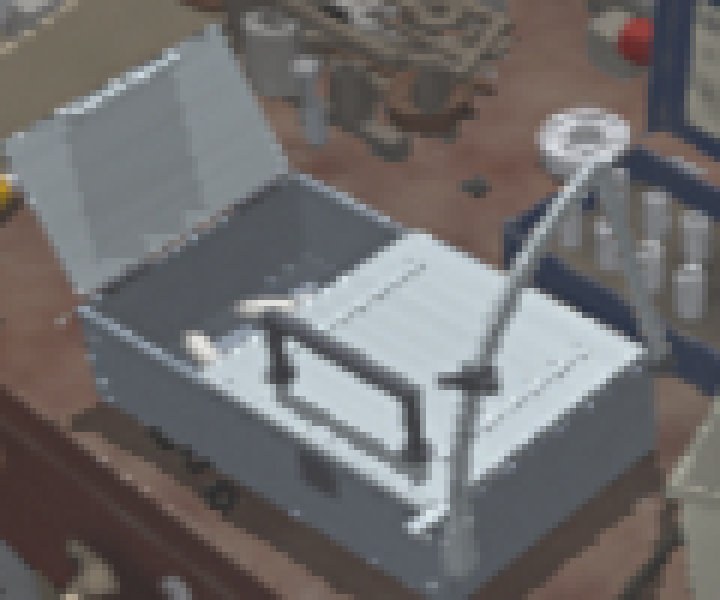

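View pics/c2.png

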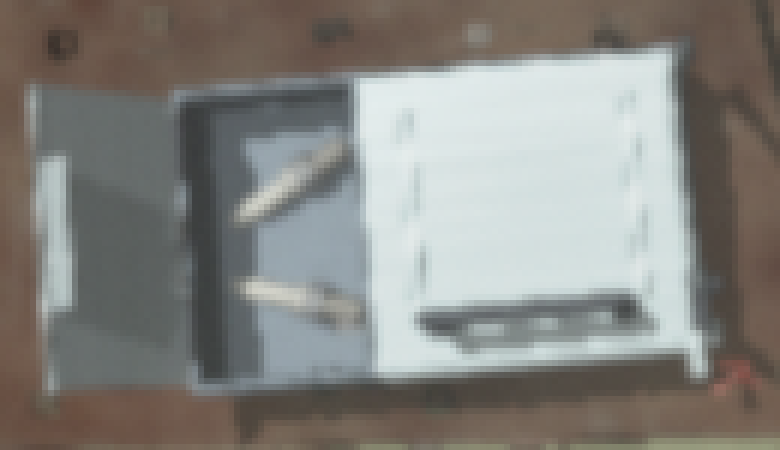

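The crops show these pixels. Each is crop/6 plus the crop offset.
- **Top view:** lid back corners at crop (358,78) and (675,48), front-left at (378,378), and left rim corners at (175,92) and (195,390).
- **Scene view:** front-left rim corner at crop (82,310), the dark pointer at (440–497,380), and the flap's edge corners at (8,140) and (215,28).

Next I'll fit the box pose.

```bash
cat > h.py <<'E'
import numpy as np
from scipy.optimize import least_squares
from scipy.spatial.transform import Rotation as R
def cam(n):
    d=np.load(f"{n}0.npz"); return d["K"],d["E"]
def proj(n,P):
    K,E=cam(n); p=np.atleast_2d(P)@E[:3,:3].T+E[:3,3]
    return np.c_[K[0]*p[:,0]/p[:,2]+K[2],K[1]*p[:,1]/p[:,2]+K[3]]
def ray(n,u,v):
    K,E=cam(n); d=E[:3,:3].T@np.array([(u-K[2])/K[0],(v-K[3])/K[1],1]); return -E[:3,:3].T@E[:3,3],d
def T(p,b):  # box->world ; b=(x,y,yaw)
    c,s=np.cos(b[2]),np.sin(b[2]); p=np.atleast_2d(p)
    return np.c_[b[0]+c*p[:,0]-s*p[:,1],b[1]+s*p[:,0]+c*p[:,1],p[:,2]]
def TT(r,b): # ray to box
    c,s=np.cos(b[2]),np.sin(b[2]);M=np.array([[c,s,0],[-s,c,0],[0,0,1]])
    return M@(r[0]-[b[0],b[1],0]),M@r[1]
E
cat > fit.py <<'E'
from h import *
t=lambda u,v:(u/6+165-.4,v/6+165-.4); s=lambda u,v:(u/6+205-.4,v/6+115-.4)
obs=[("top",t(358,78),(.073,.033,.064)),("top",t(675,48),(.073,-.123,.064)),("top",t(378,378),(-.075,.033,.064)),
("top",t(690,352),(-.075,-.123,.064)),
("top",t(175,92),(.075,.125,.06)),("top",t(195,390),(-.075,.125,.06)),
("scene",s(82,310),(-.075,.125,.06)),("scene",s(645,350),(.073,-.123,.064)),("scene",s(412,235),(.073,.033,.064)),("scene",s(292,176),(.075,.125,.06))]
f=lambda b:np.concatenate([proj(n,T(p,b))[0]-uv for n,uv,p in obs])
r=least_squares(f,[.6,.2,0],loss="soft_l1"); b=r.x; np.save("b.npy",b); print(b,np.round(f(b).reshape(-1,2),1).tolist())
# pointer: intersect ray with plane y_box
for (u,v) in [(440,380),(497,380),(470,380)]:
  o,d=TT(ray("scene",*s(u,v)),b)
  for y in(-.126,-.132):
    p=o+d*(y-o[1])/d[1]; q=p-[.072,0,.062]; print("ptr",(u,v),y,np.round(p,4),"r",np.hypot(q[0],q[2]).round(4),"a",np.arctan2(q[2],-q[0]).round(3))
# tooth check (closed lid)
o,d=TT(ray("scene",*s(415,525)),b);print("tooth z=.062",o+d*(.062-o[2])/d[2])
# flap angle: free edge corners at x=+-.071
for n,uv,x in[("scene",s(8,140),-.071),("scene",s(215,28),.071),("top",t(50,390),-.071),("top",t(32,88),.071)]:
  o,d=TT(ray(n,*uv),b); p=o+d*(x-o[0])/d[0] if n=="scene" else None
  g=least_squares(lambda a:proj(n,T([x,.1235-.086*np.cos(a[0]),.062+.086*np.sin(a[0])],b))[0]-uv,[1.9]); print(n,"flap",g.x,np.round(g.fun,1))
E
python3 fit.py
```

```text
[0.49894691 0.175186   0.0696152 ] [[-0.2, 0.2], [-0.7, 0.6], [-0.1, -0.1], [0.9, -0.6], [-0.3, 0.2], [-0.6, 0.8], [-0.8, -0.2], [0.7, 0.9], [1.1, -0.2], [1.0, -0.4]]
ptr (440, 380) -0.126 [-0.0661 -0.126   0.14  ] r 0.1586 a 0.514
ptr (440, 380) -0.132 [-0.0715 -0.132   0.1466] r 0.1666 a 0.533
ptr (497, 380) -0.126 [-0.0324 -0.126   0.1182] r 0.1185 a 0.494
ptr (497, 380) -0.132 [-0.0381 -0.132   0.125 ] r 0.1269 a 0.52
ptr (470, 380) -0.126 [-0.0486 -0.126   0.1287] r 0.1378 a 0.505
ptr (470, 380) -0.132 [-0.0542 -0.132   0.1354] r 0.146 a 0.527
tooth z=.062 [-0.08282979 -0.11816544  0.062     ]
scene flap [2.00782951] [0.1 1.1]
scene flap [2.15484527] [0. 0.]
top flap [2.08137443] [0.  0.3]
top flap [2.09633876] [-0.1 -0.5]
```

Call:
{"op": "play_rows", "data": {"series": [[0,[0,0,0],[0,0,1]],[0,[0,0,0],[0,0,1]],[0,[0,0,0],[0,0,1]],[0,[0,0,0],[0,0,1]],[0,[0,0,0],[0,0,1]],[0,[0,0,0],[0,0,1]],[0,[0,0,0],[0,0,1]],[0,[0,0,0],[0,0,1]]]}}

```text
t: 1.1
tool_pos: [0.214, 0.5868, 0.2306]
tool_rot: [2.108, 2.329, -0.002]
contact_force: [0.4, 1.1, -0.0]
opening: 0.0
grip_force: 0.0
```

```bash
cat > st.py <<'E'
from h import *
from station import ctrl
b=np.load("b.npy"); o=ctrl.get_obs()
Rb=R.from_euler("z",b[2]).inv()
p=Rb.apply(o["tool_pos"]-[b[0],b[1],0]); M=(Rb*R.from_rotvec(o["tool_rot"])).as_matrix()
print("t",round(o["t"],2),"box tcp mm",np.round(p*1000,1),"toolaxes",np.round(M.T,3).tolist(),"F",np.round(Rb.apply(o["contact_force"]),1),"op",round(o["opening"],4),"g",round(o["grip_force"],1))
E
python3 st.py
```

```text
t 1.1 box tcp mm [-255.6  430.4  230.6] toolaxes [[-0.03, 1.0, -0.001], [1.0, 0.03, -0.001], [-0.001, -0.001, -1.0]] F [ 0.4  1.  -0. ] op 0.0 g 0.0
```

Call:
{"op": "play_rows", "data": {"series": [[0,[-0.5,0.7,0],[0,0,0.2]],[0,[-0.7,0.9,0],[0,0,0]],[0,[-0.7,0.9,0],[0,0,0]],[0,[-0.7,0.9,0.3],[0,0,0]],[0,[-0.7,0.9,0.6],[0,0,0]],[0,[-0.5,0.6,0.7],[0,0,0]],[0,[-0.3,0.2,0.7],[0,0,0]],[0,[0,0,0],[0,0,0]]]}}

```text
t: 2.1
tool_pos: [0.4814, 0.4015, 0.1127]
tool_rot: [-2.137, -2.3, 0.013]
contact_force: [-0.7, 1.0, 0.2]
opening: 0.0001
grip_force: 0.0
```

```bash
python3 st.py
```

```text
t 2.1 box tcp mm [ -1.7 227.  112.7] toolaxes [[-0.004, 1.0, -0.004], [1.0, 0.004, -0.008], [-0.008, -0.004, -1.0]] F [-0.7  1.1  0.2] op 0.0001 g 0.0
```

Call:
{"op": "play_rows", "data": {"series": [[0,[-0.6,0,0],[0,0,0]],[0,[-0.5,0,0],[0,0,0]],[0,[-0.4,0,0],[0,0,0]],[0,[-0.4,0,0],[0,0,0]],[0,[-0.4,0,0],[0,0,0]],[0,[-0.4,0,0.05],[0,0,0]],[0,[-0.25,0,0.2],[0,0,0]],[0,[0,0,0],[0,0,0]]]}}

```text
t: 3.1
tool_pos: [0.4936, 0.2557, 0.103]
tool_rot: [-2.136, -2.302, 0.004]
contact_force: [0.1, -0.0, 0.7]
opening: -0.0001
grip_force: 0.0
```

```bash
python3 st.py;  python3 - <<'E'
from station import imaging
import cv2
a=imaging.get_image("scene")["color"][100:220,190:340]; cv2.imwrite("pics/s2.png",cv2.resize(a,None,fx=5,fy=5,interpolation=3))
E
```

```text
t 3.1 box tcp mm [  0.2  80.7 103. ] toolaxes [[-0.005, 1.0, -0.001], [1.0, 0.005, -0.003], [-0.003, -0.001, -1.0]] F [ 0.1 -0.   0.7] op -0.0001 g 0.0
```

View pics/s2.png

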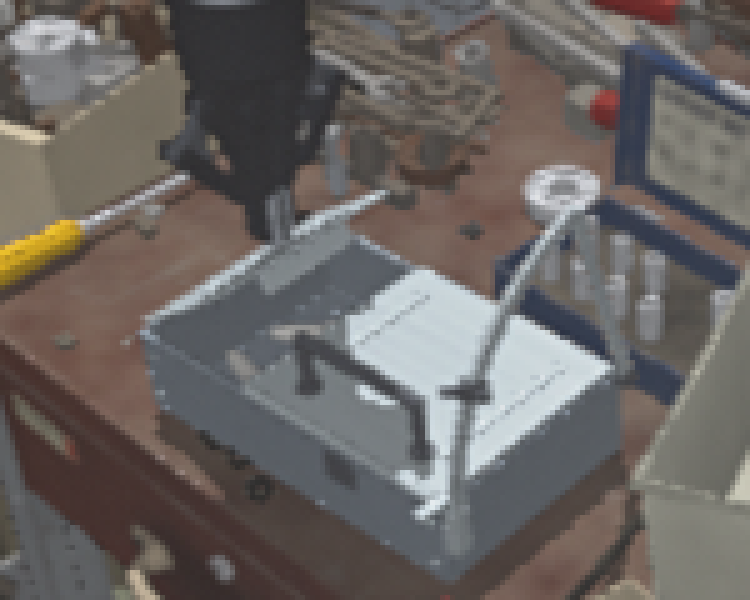

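The flap is about half closed, with its edge near (385,195) in the crop and the fingers on its outer face near (280,235). I'll carry on down.

Call:
{"op": "play_rows", "data": {"series": [[0,[-0.15,0,0.15],[0,0,0]],[0,[-0.12,0,0.2],[0,0,0]],[0,[-0.08,0,0.2],[0,0,0]],[0,[-0.04,0,0.15],[0,0,0]],[0,[0,0,0.1],[0,0,0]],[0,[0,0,0.05],[0,0,0]],[0,[0,0,0],[0,0,0]]]}}

```text
t: 4.03
tool_pos: [0.4957, 0.2372, 0.0647]
tool_rot: [-2.134, -2.305, 0.005]
contact_force: [-9.2, -4.3, 16.0]
opening: -0.0001
grip_force: 8.2
```

```bash
python3 st.py
```

```text
t 4.03 box tcp mm [ 1.1 62.1 64.7] toolaxes [[-0.007, 1.0, -0.002], [1.0, 0.007, -0.002], [-0.002, -0.002, -1.0]] F [-9.4 -3.7 16. ] op -0.0001 g 8.2
```

Call:
{"op": "play_rows", "data": {"series": [[0,[0,0,0.02],[0,0,0]],[0,[0,0,0],[0,0,0]],[0,[0,0,0],[0,0,0]]]}}

```text
t: 4.4
tool_pos: [0.4958, 0.2373, 0.0647]
tool_rot: [-2.134, -2.305, 0.005]
contact_force: [-11.3, -5.0, 20.9]
opening: 0.0
grip_force: 10.5
```

```bash
python3 st.py;  python3 - <<'E'
from station import imaging
import cv2
a=imaging.get_image("scene")["color"][100:220,190:340]; cv2.imwrite("pics/s3.png",cv2.resize(a,None,fx=5,fy=5,interpolation=3))
E
```

```text
t 4.4 box tcp mm [ 1.2 62.2 64.7] toolaxes [[-0.007, 1.0, -0.002], [1.0, 0.007, -0.002], [-0.002, -0.002, -1.0]] F [-11.6  -4.2  20.9] op 0.0 g 10.5
```

View pics/s3.png

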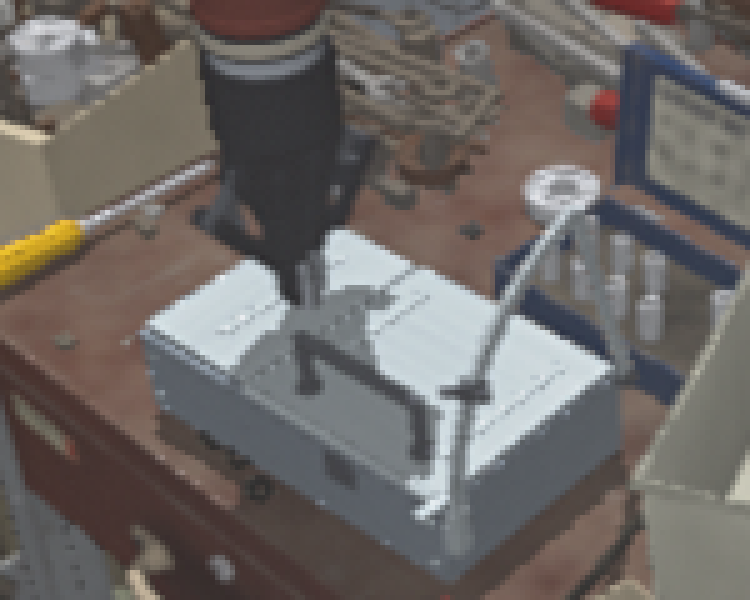

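The flap lies flush against a hard stop at 64.7 mm. I'll move above the bar, expected at box (-53, -45, 102).

Call:
{"op": "play_rows", "data": {"series": [[0,[0,0,-0.3],[0,0,0]],[0,[0,0,-0.8],[0,0,0]],[0.4,[-0.3,-0.2,-0.8],[0,0,0]],[0.6,[-0.6,-0.3,0],[0,0,0]],[0.6,[-0.6,-0.3,0],[0,0,0]],[0.6,[-0.4,-0.2,0],[0,0,0]],[0.6,[-0.24,-0.1,0],[0,0,0]],[0.6,[0,0,0],[0,0,0]]]}}

```text
t: 5.45
tool_pos: [0.4494, 0.1264, 0.1564]
tool_rot: [2.136, 2.303, 0.001]
contact_force: [-0.6, 0.3, -0.3]
opening: 0.0513
grip_force: 0.0
```

```bash
python3 st.py;  python3 - <<'E'
from station import imaging,ctrl
import cv2,numpy as np
o=ctrl.get_obs();d=imaging.get_image("wrist"); cv2.imwrite("pics/w1.png",d["color"])
np.savez("w1.npz",K=[d["fx"],d["fy"],d["cx"],d["cy"]],H=d["hand_eye"],p=o["tool_pos"],r=o["tool_rot"])
from h import *
b=np.load("b.npy");X=R.from_rotvec(o["tool_rot"]).as_matrix();H=d["hand_eye"]
def pr(P):
    q=(T(P,b)-o["tool_pos"])@X; q=(q-H[:3,3])@H[:3,:3]; return (q[0,0]/q[0,2]*d["fx"]+d["cx"],q[0,1]/q[0,2]*d["fy"]+d["cy"])
for n,P in dict(barL=(-.053,0,.102),barR=(-.053,-.09,.102),lidFL=(-.075,.033,.064),lidBR=(.072,-.123,.064)).items(): print(n,np.round(pr(P),0))
for a in(.5,.53,.56): print(a,np.round(pr((.072-.165*np.cos(a),-.132,.062+.165*np.sin(a))),0))
E
```

```text
t 5.45 box tcp mm [-52.9 -45.2 156.4] toolaxes [[-0.005, 1.0, 0.0], [1.0, 0.005, 0.001], [0.001, 0.0, -1.0]] F [-0.6  0.3 -0.3] op 0.0513 g 0.0
barL [314. 136.]
barR [314. 283.]
lidFL [280.  78.]
lidBR [480. 297.]
0.5 [277. 388.]
0.53 [281. 395.]
0.56 [285. 401.]
```

View pics/w1.png

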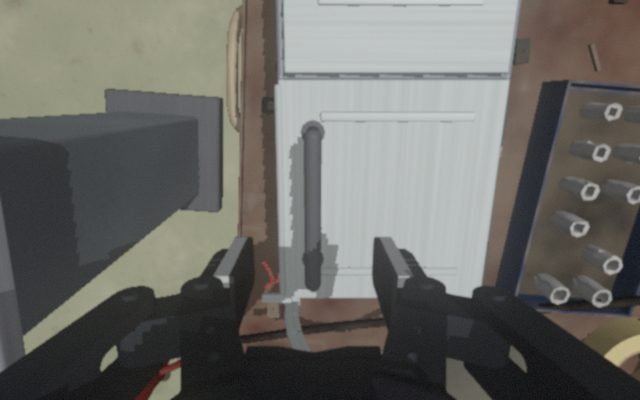

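The bar lies at column 313, rows 130–285, against a predicted column 314, rows 136–283, so it is centred between the fingers. I'll descend 73 mm and grip.

Call:
{"op": "play_rows", "data": {"series": [[0.6,[0,0,0.5],[0,0,0]],[0.6,[0,0,0.6],[0,0,0]],[0.6,[0,0,0.36],[0,0,0]],[0.6,[0,0,0],[0,0,0]],[0,[0,0,0],[0,0,0]],[0,[0,0,0],[0,0,0]],[0,[0,0,0],[0,0,0]],[0,[0,0,0],[0,0,0]]], "force": 80}}

```text
t: 6.5
tool_pos: [0.4489, 0.1268, 0.0845]
tool_rot: [-2.135, -2.304, 0.001]
contact_force: [-5.2, 0.3, 5.1]
opening: 0.0075
grip_force: 78.1
```

```bash
python3 st.py; python3 - <<'E'
import numpy as np
# rows for rising lid, tool tilting not at all; units of 0.05 in tool y(+x box), z(down)
f=lambda a:np.array([-125*np.cos(a)+40*np.sin(a),125*np.sin(a)+40*np.cos(a)])
A=np.linspace(0,.54,10);P=np.array([f(a) for a in A])
print(np.c_[A[1:],np.round(np.diff(P,axis=0)/50,3),P[1:]-P[0]])
E
```

```text
t 6.5 box tcp mm [-53.3 -44.8  84.5] toolaxes [[-0.007, 1.0, 0.0], [1.0, 0.007, -0.001], [-0.001, 0.0, -1.0]] F [-5.2  0.6  5.1] op 0.0075 g 78.1
[[6.00000000e-02 5.20000000e-02 1.48000000e-01 2.62349277e+00
  7.42352241e+00]
 [1.20000000e-01 6.10000000e-02 1.45000000e-01 5.68740881e+00
  1.46763713e+01]
 [1.80000000e-01 7.00000000e-02 1.41000000e-01 9.18072134e+00
  2.17324444e+01]
 [2.40000000e-01 7.80000000e-02 1.37000000e-01 1.30908582e+01
  2.85663473e+01]
 [3.00000000e-01 8.60000000e-02 1.32000000e-01 1.74037471e+01
  3.51534854e+01]
 [3.60000000e-01 9.40000000e-02 1.26000000e-01 2.21038664e+01
  4.14701521e+01]
 [4.20000000e-01 1.01000000e-01 1.20000000e-01 2.71743006e+01
  4.74936142e+01]
 [4.80000000e-01 1.08000000e-01 1.14000000e-01 3.25968017e+01
  5.32021939e+01]
 [5.40000000e-01 1.15000000e-01 1.07000000e-01 3.83518545e+01
  5.85753462e+01]]
```

Call:
{"op": "play_rows", "data": {"series": [[0,[0,0.05,-0.15],[0,0,0]],[0,[0,0.06,-0.145],[0,0,0]],[0,[0,0.07,-0.14],[0,0,0]],[0,[0,0.08,-0.135],[0,0,0]],[0,[0,0.085,-0.13],[0,0,0]],[0,[0,0.095,-0.125],[0,0,0]],[0,[0,0.1,-0.12],[0,0,0]],[0,[0,0,0],[0,0,0]]]}}

```text
t: 7.5
tool_pos: [0.4738, 0.1286, 0.1312]
tool_rot: [-2.131, -2.301, 0.01]
contact_force: [-13.3, -0.6, 4.4]
opening: 0.0078
grip_force: 78.4
```

```bash
python3 st.py;  python3 - <<'E'
from station import imaging
import cv2,numpy as np
a=imaging.get_image("scene")["color"]; cv2.imwrite("pics/s4full.png",a)
a=cv2.resize(a[130:220,240:330],None,fx=6,fy=6,interpolation=3)
cv2.imwrite("pics/s4.png",a)
E
```

```text
t 7.5 box tcp mm [-28.3 -44.7 131.2] toolaxes [[-0.007, 1.0, -0.0], [1.0, 0.007, -0.008], [-0.008, -0.0, -1.0]] F [-13.4   0.3   4.4] op 0.0078 g 78.4
```

View pics/s4.png

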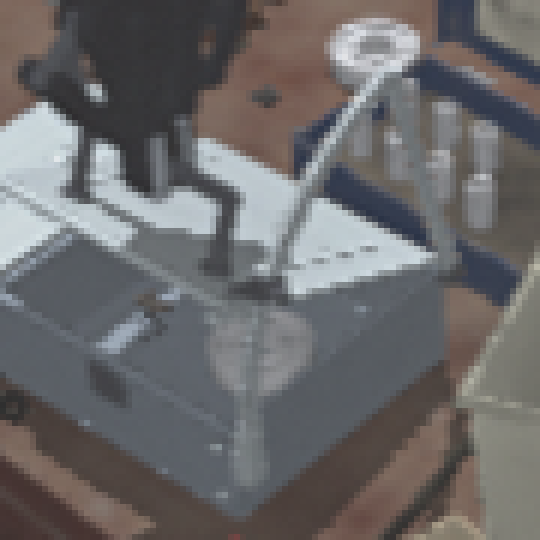

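The lid is up about 0.41 rad. The dark pointer clip is unmoved at crop (260,290), scene pixel (283,178), and the tooth is just below and behind it. I'll measure the pointer more finely with a dark mask in the first pictures, and check the tooth prediction.

```bash
cat > m.py <<'E'
from h import *
import cv2,sys
b=np.load("b.npy"); f=sys.argv[1]
g=cv2.imread(f).astype(int)
print("scene gray rows 172-184, cols 274-292"); print(g.sum(2)[172:186,274:293]//3)
for a in (.412,.5,.53,.56):
  print(a,"tooth",proj("scene",T([.072-.163*np.cos(a),-.1195,.062+.163*np.sin(a)],b)).round(1),"ptr",proj("scene",T([.072-.165*np.cos(a),-.132,.062+.165*np.sin(a)],b)).round(1),"clip",proj("scene",T([.072-.141*np.cos(a),-.132,.062+.141*np.sin(a)],b)).round(1),"top ptr",proj("top",T([.072-.165*np.cos(a),-.132,.062+.165*np.sin(a)],b)).round(1),"top clip",proj("top",T([.072-.135*np.cos(a),-.132,.062+.135*np.sin(a)],b)).round(1))
E
python3 m.py pics/scene0.png; python3 - <<'E'
import cv2
g=cv2.imread("pics/top0.png").mean(2).astype(int); print(g[206:228,276:292])
E
```

```text
scene gray rows 172-184, cols 274-292
[[199 198 197 198 198 199 200 200 201 201 189 148 113 114 164 205 204 203
  203]
 [201 200 198 198 198 199 199 201 204 201 185 147 109 136 186 205 204 204
  203]
 [199 202 201 199 198 198 199 201 201 194 164 127 117 163 203 202 200 203
  203]
 [198 199 201 202 203 204 203 186 153 154 147 118 124 173 206 205 201 200
  202]
 [201 201 201 202 204 206 207 178 114 108 113  90  79 130 188 205 203 203
  201]
 [206 204 202 185 148 139 130 109  86  81  78  74  79 122 184 206 204 204
  203]
 [202 205 205 173 101  87  76  66  64  67  73  84  89 108 167 206 204 203
  197]
 [140 182 205 188 141 117 119  94  69  64  67  76  71  83 153 204 204 205
  206]
 [104 165 204 203 198 200 202 179 116  85  90 108  98 121 177 205 207 208
  204]
 [ 96 162 205 205 204 205 208 189 136 108 119 166 198 200 199 206 221 198
  176]
 [ 95 164 205 204 203 204 197 166 119 101 138 189 209 209 208 212 199 166
  195]
 [ 82 154 205 204 202 204 199 173 128 105 132 182 212 213 206 198 190 197
  206]
 [ 79 152 208 205 203 204 189 146 117 114 153 204 226 207 175 200 202 205
  207]
 [ 71 148
[... 1315 characters left out ...]
  72  70  71  80  92  96  95]
 [217 217 216 198 148 108  95  86  88  76  71  72  80  92  97  96]
 [219 218 216 202 161 126 101  93  95  83  73  73  81  93  96  94]
 [217 216 216 211 197 174 126 106 104  84  74  73  80  92  96  95]
 [216 211 211 214 216 197 141 123 117  90  74  73  77  86  93  95]
 [205 200 199 207 217 197 138 111 104  84  74  74  73  79  86  92]
 [158 155 155 172 201 194 138  94  82  77  75  73  74  74  77  82]
 [104 101 105 139 189 195 144  92  77  79  79  78  79  78  73  75]
 [ 78  79  86 127 183 198 160 100  82  87  91  90  90  89  78  74]
 [ 77  77  83 116 168 190 161 104  78  84  89  95  97  98  83  75]
 [ 77  76  80 103 138 155 135  94  76  80  95 105  97  94  88  86]]
```

Call:
{"op": "play_rows", "data": {"series": [[0,[0,0.105,-0.12],[0,0,0]],[0,[0,0.09,-0.09],[0,0,0]],[0,[0,0,0],[0,0,0]],[0,[0,0,0],[0,0,0]]]}}

```text
t: 8.05
tool_pos: [0.4838, 0.1294, 0.1424]
tool_rot: [-2.132, -2.301, 0.008]
contact_force: [-14.7, -1.0, 7.0]
opening: 0.0069
grip_force: 78.3
```

```bash
python3 st.py;  python3 - <<'E'
from station import imaging
import cv2,numpy as np
a=imaging.get_image("scene")["color"]; cv2.imwrite("pics/s5full.png",a)
x=cv2.resize(a[160:200,255:300],None,fx=12,fy=12,interpolation=3)
cv2.imwrite("pics/s5.png",x)
E
python3 m.py pics/s5full.png | head -16
```

```text
t 8.05 box tcp mm [-18.3 -44.6 142.4] toolaxes [[-0.007, 1.0, -0.0], [1.0, 0.007, -0.007], [-0.007, -0.0, -1.0]] F [-14.8   0.1   7. ] op 0.0069 g 78.3
scene gray rows 172-184, cols 274-292
[[120 104  97 104 104 103 106 106 100 108 123 131 118 118 153 183 184 183
  182]
 [133 127 116 107 107 104 105 104 103 108 129 139 116 140 181 197 196 195
  195]
 [146 132 131 130 120 102 105 106 105 114 131 129 123 159 195 201 205 206
  207]
 [149 108 109 116 125 115 108 101  86 105 133 124 121 134 140 136 134 135
  137]
 [107 108 125 120 110 113 113 102  81  84  92  82  77  88  99  98  96  98
   97]
 [ 97 107 129 128  91  84  78  72  69  72  72  67  72  83  95 100  99 101
  111]
 [ 99 100 103  96  78  73  67  65  66  67  70  72  72  78  92 103 103 103
  106]
 [100 100 100  95  85  83  79  74  68  68  70  75  70  69  87 103 104 103
```

View pics/s5.png

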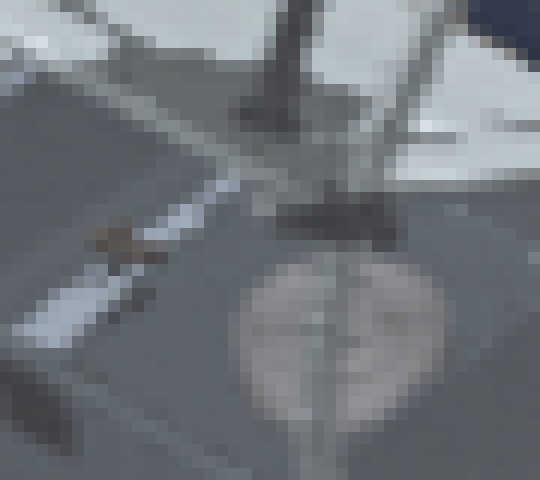

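```bash
cat > e.py <<'E'
from h import *
import cv2,sys
b=np.load("b.npy"); g=cv2.imread(sys.argv[1]).mean(2); g0=cv2.imread("pics/scene0.png").mean(2)
print("a0 tooth pred",proj("scene",T([.072-.163,-.1195,.062],b)).round(1)); print(g0[197:208,268:282].astype(int))
print(g[162:178,258:278].astype(int))
Y=np.linspace(-.12,.03,60)
for a in(.48,.5,.52,.54):
  L=proj("scene",T(np.c_[.072-.147*np.cos(a)+0*Y,Y,.062+.147*np.sin(a)+0*Y],b)); L=L[np.argsort(L[:,0])]
  print(a,np.interp([260,263,266,269,272,274],L[:,0],L[:,1]).round(2))
E
python3 e.py pics/s5full.png
```

```text
a0 tooth pred [[272.  203.9]]
[[ 85  97 119 154 185 197 200 203 208 209 211 183 112  98]
 [ 90  91  94 107 132 165 190 198 186 187 201 167 111 106]
 [ 93  93  92  90  93 107 136 164 179 195 219 195 117 107]
 [ 93  95  93  92  84  82 107 176 228 222 205 146 125 105]
 [ 93  93  93  91  93 123 175 214 224 198 135 103 123 114]
 [ 94  93  91  94 128 186 218 204 156 117 102 120 125 117]
 [ 94  93  93  92 104 158 183 136 101  83  91 120 130 117]
 [ 93  93  93  92  90 103 112 117 130  93  99 118 119 115]
 [ 94  93  94  94  93  92  92  99 104  94 111 129 119 115]
 [ 93  93  93  93  93  93  93  93  94  93 103 117 118 117]
 [ 94  92  92  92  94  95  94  94  94  94 105 118 120 119]]
[[194 193 193 191 182 162 127 149 188 191 193 190 189 188 187 187 187 189
  191 162]
 [219 196 192 195 197 192 158 111 122 153 191 193 191 189 189 191 190 192
  182 139]
 [196 201 189 190 195 174 120 101 102 110 122 122 120 121 150 188 192 192
  173 117]
 [140 161 163 139 126 113 102 101 104 103 102 101 100 100 108 121 121 122
  111  82]
 [ 93 104 124 130 131 121 102  95 103 105 104 105 103 103 102 102 102 102
   92 
[... 435 characters left out ...]
  90  90  92  92  92  91  91  90  90  92  97 108 125 132 130 120 104
   97 104]
 [ 91  91  91  92  92  91  92  91  92  92  97  98  99 100 108 124 133 127
  116 107]
 [ 91  92  92  92  92  91  91  93  94  97 100 100  99  97 101 128 146 132
  131 130]
 [ 91  90  91  92  90  92  92  97  99  99  99  99  97 102 131 164 149 108
  109 116]
 [ 90  91  91  92  92  93  97 100 100  99  97  98 105 127 143 117 107 108
  125 120]
 [ 92  90  91  93  97 101 101 100  98  97 101 132 164 148 109  96  97 107
  129 128]]
0.48 [168.03 169.71 171.4  173.08 174.77 175.89]
0.5 [166.87 168.55 170.23 171.91 173.59 174.71]
0.52 [165.71 167.38 169.06 170.73 172.4  173.52]
0.54 [164.53 166.2  167.87 169.54 171.21 172.32]
```

Call:
{"op": "play_rows", "data": {"series": [[0,[0,0.01,-0.01],[0,0,0]],[0,[0,0,0],[0,0,0]],[0,[0,0,0],[0,0,0]],[0,[0,0,0],[0,0,0]],[0,[0,0,0],[0,0,0]],[0,[0,0,0],[0,0,0]],[0,[0,0,0],[0,0,0]],[0,[0,0,0],[0,0,0]]]}}

```text
t: 9.1
tool_pos: [0.4842, 0.1294, 0.1428]
tool_rot: [-2.132, -2.301, 0.009]
contact_force: [-13.7, -0.9, 6.7]
opening: 0.0069
grip_force: 78.2
```

```bash
python3 st.py;  python3 - <<'E'
from station import imaging
import cv2,numpy as np
a=imaging.get_image("scene")["color"]; cv2.imwrite("pics/s6full.png",a)
x=cv2.resize(a[110:220,200:330],None,fx=5,fy=5,interpolation=3)
cv2.imwrite("pics/s6.png",x)
g=a.mean(2).astype(int); print(g[164:182,260:284])
E
```

```text
t 9.1 box tcp mm [-17.9 -44.6 142.8] toolaxes [[-0.007, 1.0, -0.0], [1.0, 0.007, -0.007], [-0.007, -0.0, -1.0]] F [-13.7   0.1   6.7] op 0.0069 g 78.2
[[204 198 195 173 121 101 101 101 110 121 121 119 121 152 189 192 173 114
   73  74 134 190 191 188]
 [162 152 143 114 101 102 104 104 102 103 102 100  99 108 122 122 111  83
   72  82 141 192 193 190]
 [116 132 135 124 111 104 104 105 105 104 104 104 103 103 103 103  93  75
   74  78 105 154 190 191]
 [ 90 100 117 133 135 125 110 104 104 104 105 105 105 105 105 101  89  77
   74  77  94 110 121 120]
 [ 89  90  91 100 123 137 134 123 108 101 104 104 105 105  98  82  72  77
   76  86 103 104 103  99]
 [ 90  90  89  90  92 104 124 134 131 121 103  96 103 100  84  70  69  74
   69  76  97 104 104 102]
 [ 91  91  91  90  89  89  95 106 125 134 129 115 105 105  99  90  81  77
   71  74  90 101 105 105]
 [ 90  92  91  92  91  90  89  90  97 114 131 133 132 122 106 104 100  95
   90  92 111 124 128 120]
 [ 91  92  91  91  91  91  91  90  91  98 106 118 134 133 124 111 104 104
  104 104 106 110 110 107]
 [ 91  92  92  92  91  91  91  93  96  9
[... 169 characters left out ...]
91  92  90  92  98 100 100  99  98  97 102 132 163 146 103 102 110
  120 115 109 101  87 106]
 [ 91  91  92  94  97 100 100  98  97  97 105 127 144 117 108 108 125 123
  115 117 117 108  85  83]
 [ 91  93  97 100 100 100  98  96 101 133 164 149 110  96  97 100 114 121
   99  86  79  72  69  71]
 [ 93  97 100 101  96  92  99 108 133 168 171 149 103  97 100 100 102  98
   80  74  65  66  66  67]
 [ 99 100  99  94  83  84 122 163 167 152 117 108  98  99 101 100 101  96
   85  82  79  72  69  67]
 [100  99  89  77  83  85  93 103 108 108  97  98 100 100 101 101 101 100
   99  99 100 101 100  90]
 [ 98  98  99  98  84  79  89  71  77  97 100  99  99 100 100 101 101 100
  102 105 111 121 127 115]]
```

View pics/s6.png

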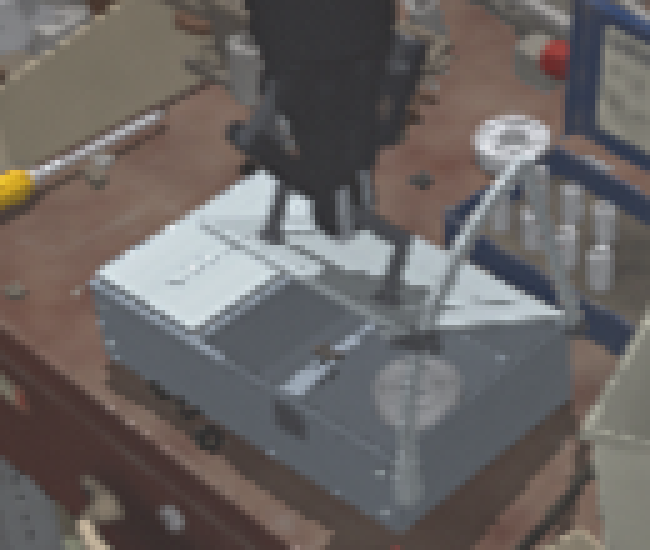

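The flap is flush and the pointer has not moved: its row is still 178. The tooth, near (276.5,176.4), is level with it. Lid and pointer both measure about 0.53 rad and hold steady, so I'll hand in.

```bash
python3 -c "
from station import ctrl; print(ctrl.finish_job())"
```

```text
the job is handed in; nothing more can be done
None
```

The flap is pressed fully shut, and the gripper is holding the sprung lid with its tooth level with the unmoved pointer at about 0.53 rad (good to roughly 0.01 rad by camera); the job was handed in at about 9 s.

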